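# Load the milk sample and hold the reading key

## Task

Take the red-capped sample vial from the rack, slide it upright all the way down into the well of the white sample reader without dropping it in, and let go of it. Only then press the reader's orange spring key down from above to about half its travel (10 mm, its top level with the top of the green post beside it), never to the bottom, and finish while still holding it down there with the fingers, since the reading stops when the key springs back. Leave the white-capped vials, the mouse and the dish where they are.

Things in the scene. Friction and masses are not known exactly. Their poses are not given: they have to be found in the camera images.
- vial: the vial to load: clear tube of milk with a RED cap, 88 mm tall, about 50 g. Tube 24 mm diameter, 3 mm chamfer at the foot; cap 28 mm diameter, 66 to 88 mm above the foot. Origin: centre of the underside; z up through the cap. Starts upright in any one of the rack's holes. Grip the cap from above, fingers closing across the row (along the rack's x).
- vial_w1: bystander: same vial with a WHITE cap, in another hole of the rack; origin at the centre of its underside
- vial_w2: bystander: same vial with a WHITE cap, in another hole of the rack; origin at the centre of its underside
- rack: blue rack block fixed to the bench, 70 (x) x 170 (y) x 45 mm high; three round holes 28 mm in diameter, 37 mm deep, in a row along its y at -55, 0 and +55 mm; a vial in it stands 8 mm above the bench, its cap centre 85 mm above the bench. Origin: centre of the underside; z up; its place (left or right) and yaw vary.
- reader: white sample reader fixed to the bench, 150 (x) x 210 (y) x 60 mm high, with a small screen, a round well with a blue square frame round it, and the orange key. Origin: centre of the underside. In its frame the well is at x = -10, y = +52 mm and the key at x = -10, y = -52 mm. Its place on the bench (left or right) and yaw vary.
- well_mouth (a point): centre of the well's mouth, on the reader's top face, 60 mm above the bench; the well is a vertical round hole 26 mm in diameter and 45 mm deep with a 2 mm chamfer at the mouth. z up.
- well_floor (a point): centre of the well's floor, 15 mm above the bench; the vial's underside rests here when it is fully home (43 mm of it then stand above the reader). z up.
- key_top (a point): centre of the flat top of the key, a round orange cap 40 mm in diameter and 14 mm thick on a steel stem; at rest it is 106 mm above the bench, and it goes straight down as the key is pressed (96 mm above the bench at half travel)
- key (a joint): travel of the key in m: 0 at rest, grows as it is pressed straight down, bottoms at 0.020. A plain spring pushes it back up: it takes about 3 N to start, 8 N at 10 mm (half travel) and 13 N at the bottom.
- level_post: green fixed post on the reader, 10 mm in diameter, 34 mm from the key's axis along the reader's +x; its top is 96 mm above the bench, the level for the key's top at half travel. Origin: centre of its foot, 60 mm above the bench.
- mouse: bystander: black computer mouse, 100 x 58 x 32 mm; origin at the centre of its underside
- dish: bystander: small white bowl, 90 mm in diameter, 30 mm high; origin at the centre of its underside
Mind the look-alikes: they are no part of the job. What is shaped like the vial but blue is not meant.

How it is judged:
By the outcome, as a careful person would: the job done as asked, in the order asked, and still so for the second after the job is handed in, while the arm keeps its last pose, push and grip.
It also fails if it takes over 58 s, if anything falls off the work surface, if the arm or the gripper's body presses on something with over 40 N, if the wrist force passes 120 N, or if a joint passes its speed limit or range.

## Robot

A 6-joint arm with a two-finger parallel gripper is mounted at the origin on the work surface. World frame = base frame: x ahead of the robot, y to its left, z up, the work surface at z = 0. Lengths are in m, angles in rad, forces in N, time in s.
With the tool pointing down it reaches from about 0.3 to 0.775 m from the base axis. Payload 14.6 kg.
Tool frame: the origin (TCP) lies at the very end of the fingers, on their centre line; the grasp point (between the pads) lies 19 mm behind it (ctrl.grasp_offset is the distance from the TCP to the grasp point, in m); z points along the fingers, y is the line along which they close (so a half turn about z gives the same grasp; the last joint's range is limited). The gripper opens to 94 mm and grips with 3 to 60 N. Pads are 16 mm wide; open, the fingers measure 119 mm over their backs; the gripper's body (75 mm by 177 mm) begins 78 mm behind the grasp point.
Start: joints at [-1.388, 0.3, 1.521, -0, 1.321, -0.067], TCP at [0.136, -0.533, 0.205] pointing down, gripper open.
Joint ranges: [-3.03, 3.03], [-0.79, 2.21], [0.23, 2.52], [-1.04, 4.18], [0, 3.07], [-2.55, 2.55]. Speed limits (rad/s): [2.22, 2.22, 2.57, 3.14, 3.14, 3.14].

## Interface

Orientations are given as [roll, pitch, yaw] about the fixed x, y, z axes, in that order (R = Rz(yaw) Ry(pitch) Rx(roll)).
In Python, from station import ctrl gives the robot as it stands.
- The arm moves only by the tool step_arm, never from a script. Its argument "plan" is a list that holds one entry, the list of rows, each a list of 6 numbers: the shift along the tool's x, y, z in units of 30 mm (1.0 is 30 mm), then the turn, a rotation vector about the tool's x, y, z in units of 6 degrees (1.0 is 6 degrees). In form: [[[dx, dy, dz, wx, wy, wz], ...]]. A call has 1 to 8 rows; each row is the pose to reach, as a shift and turn from the pose commanded when the call began, along the tool's axes at that moment; what a row does not reach only later rows make up. A row lasts 1/12 s, in which the tool goes at most 41.7 mm and 7.16 degrees, less where a joint would pass 70% of its speed; a pose out of reach is approached as far as the arm can. A call with a gripper value outside its range is refused whole. "grip" is the opening, from 0 (shut) to 1 (fully open), set as the call begins (left out, the last holds). The fingers move at their own pace and stop on an object; "squeeze" is the grip in N (left out, the last holds). Time passes only in rows, so rows that repeat a pose let the fingers close. It gives the time, the measured TCP pose, the force, the opening and the grip force at its end, in the units of the state.
- ctrl.get_obs(): the state, without advancing time (a new reading comes with each control period).
- ctrl.camera(name): name is "scene" or "side" or "wrist"; returns the picture (400x640x3 uint8, red, green, blue); there is no depth.
- ctrl.camera_model(name): a dict with "intrinsics" (3x3 intrinsics, pixels), "k1" (the pictures are not rectified: a ray, as slopes to the right and down, at radius r is drawn at 1 + k1 r^2 times it, then the intrinsics apply), "R" (3x3) and "t" (3): a world point X has camera coordinates R X + t; the wrist camera has in their place "tool_from_camera" (4x4, takes a point from camera to tool coordinates, whose origin is the TCP and whose axes are the flange's). Camera axes: x right, y down, z forward; pixel columns grow to the right and rows downward; lengths in m; the calibration is good to about 2 mm. A picture is of the moment at which its call begins: read the wrist's pose just before it. camera_model takes no time and is no camera call.
- ctrl.hand_in(): hands the job in; it is judged then, once.
Trained networks look in the newest picture that a camera, given by its name, has taken for a name from the list of things; names that differ only in an ending like _2 or _b are one class to them, and where a whole thing is asked for, a point or a joint stands for the part that bears it (a point fixed in the world has none). Each returns a list of dicts, best first, with "confidence" (0 to 1); they miss things now and then, are a little off and sometimes report something else, mostly with a low value. They report only what shows in the picture. A call takes as long as a camera call. They do not tell look-alikes from the thing itself.
- ctrl.masks_of(query, camera): "pixels" (400x640 bool, what is visible of it) and "at" ([column, row] in pixels, amid what is visible of it).
- ctrl.place_of(query, camera): "at" ([column, row] in pixels: a listed point, or the origin of a listed thing).
The state is a dict: "time_s": time; "qpos": joint angles; "joint_vel": joint speeds; "tau": joint torques, N m; "ee_pos": TCP position; "eef_rot": TCP orientation; "force": force on the tool from outside, world axes, zero at the start; "moment": the same for the moment, N m; "grip_width": finger opening in m; "grip_force": force on a finger pad.
Only numpy, scipy, OpenCV 4.12 (cv2) and the standard library are available. Lean on these libraries where they do the work, as an engineer would, in place of code of your own. Each camera call takes 0.05 s, during which the arm holds its last target. There are 200 camera calls.

## Working session

There is one attempt and no reset: what is moved stays moved. The work goes in short steps, Python scripts to look and compute and a tool call to move; the robot and the scene stay as the last step left them, time stands still between calls to the robot, and variables do not carry over. Pictures are saved under pics/ and viewed, at most 10 in all, crops included, and the job is handed in when it is done.

Besides the shell and the picture viewer there is one more tool, called after "Call:" as name(argument=value, ...) on one line, values as JSON. step_arm: Moves the arm, as the interface text tells. Its arguments: {"type":"object","properties":{"plan":{"type":"array","items":{"type":"array","items":{"type":"array","items":{"type":"number"}}}},"grip":{"type":"number"},"squeeze":{"type":"number"}},"required":["plan"]}

```bash
mkdir -p pics; ls; cat > h.py <<'E'
import numpy as np, cv2
from scipy.spatial.transform import Rotation as Ro
from station import ctrl
def save(cam,name):
    im=ctrl.camera(cam); cv2.imwrite(f'pics/{name}.png',im[:,:,::-1]); return im
def cam(name,obs=None):
    m=ctrl.camera_model(name); K=np.array(m['intrinsics']);k1=m['k1']
    if 'R' in m: return K,k1,np.array(m['R']),np.array(m['t'])
    o=obs or ctrl.get_obs(); T=np.eye(4);T[:3,:3]=Ro.from_euler('xyz',o['eef_rot']).as_matrix();T[:3,3]=o['ee_pos']
    W=np.linalg.inv(T@np.array(m['tool_from_camera'])); return K,k1,W[:3,:3],W[:3,3]
def ray(c,uv):
    K,k1,R,t=c; p=np.linalg.solve(K,[uv[0],uv[1],1.])[:2]; s=p.copy()
    for _ in range(30): s=p/(1+k1*(s@s))
    return -R.T@t, R.T@np.r_[s,1]
def onz(c,uv,z):
    o,d=ray(c,uv); return o+d*(z-o[2])/d[2]
def proj(c,X):
    K,k1,R,t=c; X=np.atleast_2d(X)@R.T+t; s=X[:,:2]/X[:,2:]; s=s*(1+k1*(s**2).sum(1,keepdims=True))
    return s@K[:2,:2].T+K[:2,2]
E
python3 - <<'E'
from h import *
o=ctrl.get_obs(); print(o)
zs={'vial':.085-.077,'vial_w1':.008,'rack':0,'reader':0,'well_mouth':.06,'key_top':.106,'level_post':.06,'mouse':0,'dish':0}
for cn in('scene','side'):
    save(cn,cn+'0'); c=cam(cn)
    for q,z in zs.items():
        for r in ctrl.place_of(q,cn)[:4]:
            print(cn,q,round(r['confidence'],2),np.round(r['at'],1),onz(c,r['at'],z).round(4))
E
```

```text
pics
{'time_s': 0.0, 'qpos': array([-1.38759403e+00,  3.00500829e-01,  1.52157840e+00,  2.27682946e-05,
        1.32069879e+00, -6.66181110e-02]), 'joint_vel': array([-0.00034624, -0.00036181, -0.00129348, -0.00023737,  0.00158868,
       -0.00085826]), 'tau': array([ 3.90468820e-03, -5.31803226e+01, -3.52733839e+01,  7.09769432e-02,
        2.43294309e-02, -9.81603193e-05]), 'ee_pos': array([ 0.13592197, -0.53266997,  0.20487116]), 'eef_rot': array([-3.14041139e+00, -1.00912646e-04,  2.49814700e-01]), 'force': array([-0.98208363, -0.18639136,  0.55552844]), 'moment': array([-0.01587056, -0.01789748,  0.00297986]), 'grip_force': 0.0, 'grip_width': 0.09384664293306966}
scene vial 0.74 [241.3 187.1] [ 0.4822 -0.1581  0.008 ]
scene vial 0.57 [236.8 210.9] [ 0.5599 -0.1611  0.008 ]
scene vial_w1 0.94 [185.5 216.6] [ 0.5693 -0.2693  0.008 ]
scene vial_w1 0.77 [212.6 215.9] [ 0.5713 -0.2115  0.008 ]
scene vial_w1 0.27 [390.6 183.1] [0.4935 0.1899 0.008 ]
scene rack 0.77 [213.6 216. ] [ 0.5639 -0.212   0.    ]
scene reader 0.85 [406.2 201.4] [0.5489 0.2147 0.    ]
scene well_mouth 0.89 [441
[... 394 characters left out ...]
.7] [ 0.5582 -0.1611  0.008 ]
side vial 0.59 [394.9 178.4] [ 0.4715 -0.1591  0.008 ]
side vial_w1 0.53 [359.7 178.6] [ 0.5585 -0.1504  0.008 ]
side rack 0.68 [359.4 168.2] [ 0.5597 -0.1984  0.    ]
side reader 0.81 [359.1 326.1] [0.5509 0.228  0.    ]
side well_mouth 0.64 [360.1 325.1] [0.5528 0.2546 0.06  ]
side well_mouth 0.57 [362.6 341.3] [0.5483 0.281  0.06  ]
side key_top 0.67 [375.3 269.4] [0.5323 0.1764 0.106 ]
side key_top 0.33 [360.8 347.7] [0.554  0.3105 0.106 ]
side level_post 0.43 [360.  278.8] [0.5548 0.1681 0.06  ]
side level_post 0.36 [360.7 176.4] [ 0.5589 -0.102   0.06  ]
side mouse 0.79 [387.2 232.5] [0.4945 0.0084 0.    ]
side dish 0.8 [257.4 265.7] [0.7594 0.1195 0.    ]
```

View pics/scene0.png

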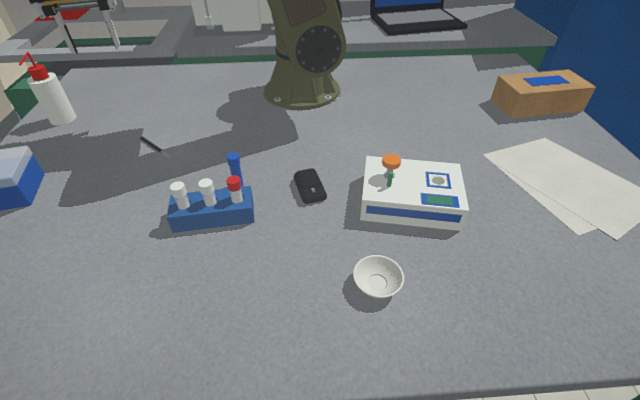

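View pics/side0.png

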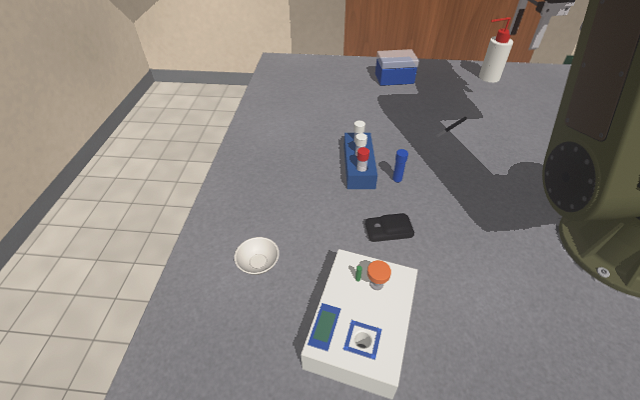

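Candidates in the scene picture: the red-capped vial at (235,190) in the rack's +y hole, white-capped vials at (179,195) and (207,192), a blue look-alike standing at (234,165), and a red-topped bottle at (38,90). I choose the red cap at (235,190). The reader is on the left, with its key at (391,160) and well at (438,181).

```bash
cat >> h.py <<'E'
def delta(pos,yaw,obs=None):
    o=obs or ctrl.get_obs(); R=Ro.from_euler('xyz',o['eef_rot']); T=Ro.from_euler('xyz',[np.pi,0,yaw])
    d=R.inv().apply(np.array(pos)-o['ee_pos'])/.03; w=(R.inv()*T).as_rotvec(degrees=True)/6
    print('delta',d.round(2),w.round(2)); return d,w
E
python3 - <<'E'
from h import *
print(ctrl.camera_model('wrist'))
im={c:ctrl.camera(c) for c in('scene','side')}
P={}
for cn in im:
    c=cam(cn); hsv=cv2.cvtColor(im[cn],cv2.COLOR_RGB2HSV)
    m=((hsv[...,0]<6)|(hsv[...,0]>174))&(hsv[...,1]>150)&(hsv[...,2]>90)
    n,l,s,ce=cv2.connectedComponentsWithStats(m.astype(np.uint8))
    for i in range(1,n):
        if s[i,4]>40: print(cn,'red',s[i],ce[i].round(1),onz(c,ce[i],.087).round(4))
    P[cn]=c
delta([.54,-.17,.33],np.pi/2)
E
```

```text
{'intrinsics': array([[277.74197602,   0.        , 317.08967306],
       [  0.        , 277.74197602, 204.12832278],
       [  0.        ,   0.        ,   1.        ]]), 'k1': -0.03906977926695705, 'tool_from_camera': array([[-5.95162737e-04, -9.71520330e-01, -2.36955470e-01,
         6.75880121e-02],
       [ 9.99999651e-01, -4.39430903e-04, -7.10034144e-04,
        -4.17703466e-05],
       [ 5.85687050e-04, -2.36955810e-01,  9.71520253e-01,
        -1.79569033e-01],
       [ 0.00000000e+00,  0.00000000e+00,  0.00000000e+00,
         1.00000000e+00]])}
scene red [ 60   8  29  12 209] [72.7 13.4] [-0.6043 -0.9556  0.087 ]
scene red [ 19  52  29  28 291] [35.6 69.2] [-0.0388 -0.8362  0.087 ]
scene red [227 176  14  15 155] [233.6 182.6] [ 0.5578 -0.1555  0.087 ]
side red [491  17  20  26 230] [502.6  31. ] [ 0.0578 -0.9057  0.087 ]
side red [358 147  11  14 127] [362.8 153.7] [ 0.5568 -0.151   0.087 ]
delta [16.04 -8.39 -4.15] [  0.     0.   -12.61]
```

Call:
step_arm(plan=[[[2,-1,-0.5,0,0,-1.2],[4,-2,-1,0,0,-2.4],[6,-3,-1.5,0,0,-3.6],[7,-3.6,-2,0,0,-4.8],[8,-4.2,-2.4,0,0,-6],[9,-4.8,-2.7,0,0,-7.1],[10,-5.3,-3,0,0,-8.2],[11,-5.8,-3.2,0,0,-9.3]]], grip=0.65)

```text
time_s: 1.77
ee_pos: [0.3762, -0.3151, 0.2902]
eef_rot: [3.141, 0.0, 1.229]
force: [0.4, -0.6, -0.7]
grip_width: 0.0609
grip_force: 0.0
```

```bash
python3 - <<'E'
from h import *
print(ctrl.get_obs()['ee_pos'],ctrl.get_obs()['eef_rot']); delta([.54,-.17,.33],np.pi/2)
E
```

```text
[ 0.37622727 -0.31509364  0.29016756] [3.14071586e+00 4.71215629e-04 1.22927183e+00]
delta [ 6.38  3.53 -1.33] [ 0.01  0.01 -3.26]
```

Call:
step_arm(plan=[[[1.2,0.7,-0.3,0,0,-0.8],[2.4,1.4,-0.6,0,0,-1.6],[3.6,2.1,-0.9,0,0,-2.4],[4.8,2.8,-1.1,0,0,-3.2],[5.8,3.3,-1.3,0,0,-3.26],[6.4,3.5,-1.3,0,0,-3.26],[6.4,3.5,-1.3,0,0,-3.26]]])

```text
time_s: 2.35
ee_pos: [0.5411, -0.169, 0.3277]
eef_rot: [-3.141, -0.001, 1.569]
force: [0.2, -0.6, -0.1]
grip_width: 0.061
grip_force: 0.0
```

```bash
python3 - <<'E'
from h import *
o=ctrl.get_obs(); print(o['ee_pos'],o['eef_rot'],o['joint_vel'].round(3))
im=save('wrist','w1'); c=cam('wrist',o)
for q,z in {'vial':.008,'vial_w1':.008,'rack':0}.items():
    for r in ctrl.place_of(q,'wrist')[:3]: print(q,round(r['confidence'],2),np.round(r['at'],1),onz(c,r['at'],z).round(4))
for q in('vial','vial_w1','rack'):
    for r in ctrl.masks_of(q,'wrist')[:3]:
        p=r['pixels'].astype(np.uint8); print(q,round(r['confidence'],2),np.round(r['at'],1),cv2.boundingRect(p), p.sum())
        if q=='rack':
            h=cv2.findContours(p,0,2)[0]; h=max(h,key=cv2.contourArea); print(np.array([onz(c,u,.045) for u in cv2.boxPoints(cv2.minAreaRect(h))]).round(4))
hsv=cv2.cvtColor(im,cv2.COLOR_RGB2HSV)
m=((hsv[...,0]<6)|(hsv[...,0]>174))&(hsv[...,1]>150)&(hsv[...,2]>70)
n,l,s,ce=cv2.connectedComponentsWithStats(m.astype(np.uint8))
for i in range(1,n):
    if s[i,4]>40: print('red',s[i],ce[i].round(1),onz(c,ce[i],.096).round(4))
E
```

```text
[ 0.54109714 -0.16900514  0.3277206 ] [-3.14143893e+00 -6.04350543e-04  1.56886983e+00] [-0.074 -0.028  0.046 -0.011 -0.007 -0.061]
vial 0.72 [326.2 168.7] [ 0.5563 -0.1565  0.008 ]
vial 0.6 [276.1 170.1] [ 0.4662 -0.1587  0.008 ]
vial 0.22 [326.3 197.4] [ 0.5568 -0.2092  0.008 ]
vial_w1 0.91 [333.9 228.9] [ 0.5715 -0.2701  0.008 ]
vial_w1 0.72 [326.2 199.2] [ 0.5566 -0.2126  0.008 ]
vial_w1 0.38 [327.1 166.8] [ 0.5579 -0.153   0.008 ]
rack 0.89 [325.8 196.2] [ 0.5561 -0.2086  0.    ]
rack 0.71 [328.8 169. ] [ 0.5613 -0.1579  0.    ]
vial 0.73 [326.4 172.4] (319, 163, 18, 20) 282
vial 0.68 [270.9 176.2] (259, 168, 24, 22) 370
vial_w1 0.8 [335.7 240.5] (326, 226, 17, 25) 345
vial_w1 0.78 [329.8 206.4] (323, 196, 17, 23) 309
rack 0.96 [327.5 191.7] (304, 149, 50, 102) 2942
[[ 0.5177 -0.1262  0.045 ]
 [ 0.5868 -0.1193  0.045 ]
 [ 0.6085 -0.2901  0.045 ]
 [ 0.5334 -0.2983  0.045 ]]
rack 0.56 [339.    0.9] (320, 0, 33, 9) 188
[[0.545  0.0983 0.045 ]
 [0.5924 0.0983 0.045 ]
 [0.5926 0.0875 0.045 ]
 [0.545  0.0875 0.045 ]]
red [319 164  18  19 263] [327.1 173.4] [ 0.555  -0.1536  0.096 ]
```

View pics/w1.png

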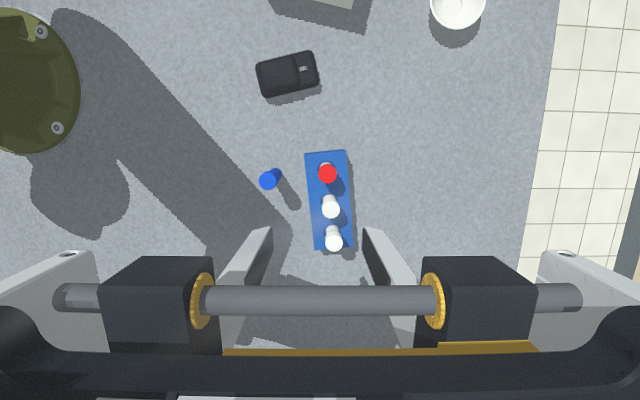

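Wrist view: the red cap is at (327,173) at the rack's +y end, white caps at (331,206) and (334,240), and the blue look-alike at (269,180) about 80 mm away from it. Next I'll move closer over the red cap.

```bash
python3 - <<'E'
from h import *
delta([.556,-.154,.15],1.679)
E
```

```text
delta [0.63 0.57 5.94] [ 0.   0.  -1.1]
```

Call:
step_arm(plan=[[[0.2,0.2,1,0,0,-0.4],[0.4,0.4,2,0,0,-0.8],[0.6,0.5,3,0,0,-1.1],[0.6,0.5,4,0,0,-1.1],[0.6,0.5,5,0,0,-1.1],[0.6,0.5,5.7,0,0,-1.1],[0.6,0.5,5.9,0,0,-1.1],[0.6,0.5,5.9,0,0,-1.1]]])

```text
time_s: 3.37
ee_pos: [0.5536, -0.1543, 0.1501]
eef_rot: [-3.139, -0.001, 1.68]
force: [0.8, 1.0, 0.2]
grip_width: 0.0614
grip_force: 0.0
```

```bash
cat >> h.py <<'E'
def redfit(c,im,zc,lo=60):
    """fit cap (cylinder r14, h22, centre height zc) silhouette to red blob by x,y"""
    from scipy.optimize import minimize
    hsv=cv2.cvtColor(im,cv2.COLOR_RGB2HSV)
    m=(((hsv[...,0]<7)|(hsv[...,0]>173))&(hsv[...,1]>130)&(hsv[...,2]>lo)).astype(np.uint8)
    n,l,s,ce=cv2.connectedComponentsWithStats(m)
    a=np.linspace(0,2*np.pi,60); cyl=np.array([[.014*np.cos(t),.014*np.sin(t),z] for z in(-.011,.011) for t in a])
    best=None
    for i in range(1,n):
        if s[i,4]<40: continue
        p=onz(c,ce[i],zc)
        if not(.3<p[0]<.8 and -.4<p[1]<.45): continue
        mm=(l==i); b=mm.astype(np.uint8)
        def cost(x):
            h=cv2.convexHull(proj(c,cyl+[x[0],x[1],zc]).astype(np.float32)); M=cv2.moments(h)
            return (M['m10']/M['m00']-ce[i][0])**2+(M['m01']/M['m00']-ce[i][1])**2
        r=minimize(cost,p[:2],method='Nelder-Mead',options=dict(xatol=1e-5,fatol=1e-4))
        h=cv2.convexHull(proj(c,cyl+[*r.x,zc]).astype(np.float32))
        print('red',s[i],'xy',r.x.round(4),'model',cv2.boundingRect(h),cv2.contourArea(h))
E
python3 - <<'E'
from h import *
o=ctrl.get_obs(); print(o['ee_pos'],o['eef_rot'],o['joint_vel'].round(3))
im=save('wrist','w2'); redfit(cam('wrist',o),im,.085)
cv2.imwrite('pics/w2c.png',cv2.resize(im[100:330,180:460,::-1],None,fx=2,fy=2))
for n in('scene','side'): redfit(cam(n),ctrl.camera(n),.085)
E
```

```text
[ 0.55360973 -0.15427896  0.1500948 ] [-3.13947765e+00 -9.72235590e-04  1.67951971e+00] [ 0.003 -0.037 -0.049  0.     0.032  0.002]
red [306 198  30  34 814] xy [ 0.5556 -0.1544] model (304, 196, 33, 37) 913.6867120594252
red [226 176  15  15 179] xy [ 0.5563 -0.1565] model (225, 174, 17, 18) 214.5384356745053
red [357 147  12  14 136] xy [ 0.5571 -0.153 ] model (356, 146, 14, 16) 159.67999414727092
```

View pics/w2c.png

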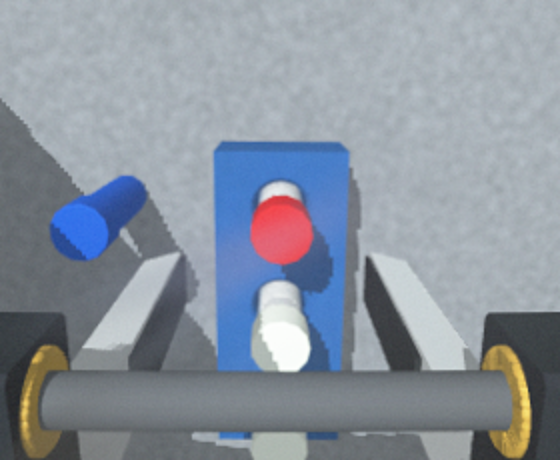

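The crop shows the red cap centred between the open fingers at crop (281,230), image (320,215). The rack edges are aligned with the gripper and the blue look-alike lies clear of the fingers.

```bash
python3 - <<'E'
from h import *
delta([.556,-.1545,.066],1.679)
E
```

```text
delta [-0.    0.03  2.9 ] [0.02 0.01 0.01]
```

Call:
step_arm(plan=[[[0,0.03,0.8,0,0,0],[0,0.03,1.6,0,0,0],[0,0.03,2.2,0,0,0],[0,0.03,2.6,0,0,0],[0,0.03,2.8,0,0,0],[0,0.03,2.8,0,0,0]]])

```text
time_s: 4.02
ee_pos: [0.5553, -0.1539, 0.067]
eef_rot: [-3.141, -0.0, 1.68]
force: [-0.7, 0.1, -0.9]
grip_width: 0.061
grip_force: 0.0
```

Call:
step_arm(plan=[[[0,0,0,0,0,0],[0,0,0,0,0,0],[0,0,0,0,0,0],[0,0,0,0,0,0],[0,0,0,0,0,0],[0,0,0,0,0,0],[0,0,0,0,0,0],[0,0,0,0,0,0]]], grip=0.2, squeeze=15)

```text
time_s: 4.68
ee_pos: [0.5554, -0.1539, 0.0674]
eef_rot: [3.141, 0.0, 1.68]
force: [-0.6, 0.1, 4.1]
grip_width: 0.0276
grip_force: 15.0
```

Call:
step_arm(plan=[[[0,0,-0.3,0,0,0],[0,0,-0.8,0,0,0],[0,0,-1.5,0,0,0],[0,0,-2.3,0,0,0],[0,0,-3.2,0,0,0],[0,0,-4.2,0,0,0],[0,0,-5,0,0,0],[0,0,-5.2,0,0,0]]])

```text
time_s: 5.35
ee_pos: [0.5561, -0.1541, 0.2278]
eef_rot: [3.136, 0.002, 1.68]
force: [0.2, 0.3, -0.0]
grip_width: 0.0278
grip_force: 15.0
```

```bash
python3 - <<'E'
from h import *
o=ctrl.get_obs(); print(o['ee_pos'],o['eef_rot'],o['grip_width'],o['grip_force'],o['force'])
delta([.54,.20,.30],np.pi/2-.19)
E
```

```text
[ 0.55614754 -0.15412927  0.22781723] [3.13627879e+00 2.45883283e-03 1.68029627e+00] 0.027761769409301307 14.999926686286926 [ 0.16351391  0.34015957 -0.00979001]
delta [11.79  0.77 -2.43] [0.05 0.02 2.86]
```

Call:
step_arm(plan=[[[0.5,0,-0.4,0,0,0.5],[1.5,0.1,-0.8,0,0,1],[2.7,0.2,-1.2,0,0,1.5],[4,0.3,-1.6,0,0,2],[5.3,0.4,-2,0,0,2.5],[6.6,0.5,-2.4,0,0,2.86],[7.9,0.6,-2.4,0,0,2.86],[9.1,0.7,-2.4,0,0,2.86]]])

```text
time_s: 6.02
ee_pos: [0.5457, 0.1219, 0.2953]
eef_rot: [3.141, -0.0, 1.381]
force: [0.5, -0.6, -0.3]
grip_width: 0.0276
grip_force: 15.0
```

Call:
step_arm(plan=[[[1.1,0.3,0,0,0,0],[1.9,0.6,0,0,0,0],[2.4,0.8,0,0,0,0],[2.6,0.8,0,0,0,0],[2.6,0.8,0,0,0,0],[2.6,0.8,0,0,0,0]]])

```text
time_s: 6.52
ee_pos: [0.5842, 0.1913, 0.2947]
eef_rot: [-3.141, 0.001, 1.381]
force: [0.2, -0.9, -0.7]
grip_width: 0.0278
grip_force: 15.0
```

```bash
python3 - <<'E'
from h import *
o=ctrl.get_obs(); print(o['ee_pos'],o['eef_rot'],o['grip_width'],o['joint_vel'].round(3))
im=save('wrist','w3')
for n in('wrist','scene','side'):
    if n!='wrist': ctrl.camera(n)
    c=cam(n,o if n=='wrist' else None)
    for q,z in {'well_mouth':.06,'key_top':.106,'level_post':.06,'reader':0}.items():
        for r in ctrl.place_of(q,n)[:2]: print(n,q,round(r['confidence'],2),np.round(r['at'],1),onz(c,r['at'],z).round(4))
E
```

```text
[0.58421427 0.19128938 0.29467704] [-3.14087602e+00  5.08220334e-04  1.38064716e+00] 0.027780773870992644 [-0.014 -0.016  0.005  0.     0.001 -0.003]
wrist well_mouth 0.71 [280.  130.2] [0.545  0.2776 0.06  ]
wrist key_top 0.83 [280.1 207.7] [0.5283 0.175  0.106 ]
wrist level_post 0.38 [306.3 203.7] [0.5607 0.1632 0.06  ]
wrist reader 0.67 [292.1 163.4] [0.5458 0.223  0.    ]
scene well_mouth 0.81 [438.3 179.2] [0.547  0.2757 0.06  ]
scene key_top 0.76 [391.3 158.1] [0.5253 0.1722 0.106 ]
scene key_top 0.17 [411.5 198.5] [0.6497 0.1837 0.106 ]
scene level_post 0.64 [391.6 183.9] [0.5548 0.1725 0.06  ]
scene reader 0.57 [409.4 199.1] [0.542  0.2237 0.    ]
scene reader 0.23 [216.  215.2] [ 0.5618 -0.2071  0.    ]
side well_mouth 0.8 [363.5 341.6] [0.5469 0.2813 0.06  ]
side key_top 0.82 [377.1 266.8] [0.5293 0.171  0.106 ]
side level_post 0.51 [358.5 274. ] [0.5577 0.1584 0.06  ]
side reader 0.64 [362.5 324. ] [0.5449 0.2234 0.    ]
```

View pics/w3.png

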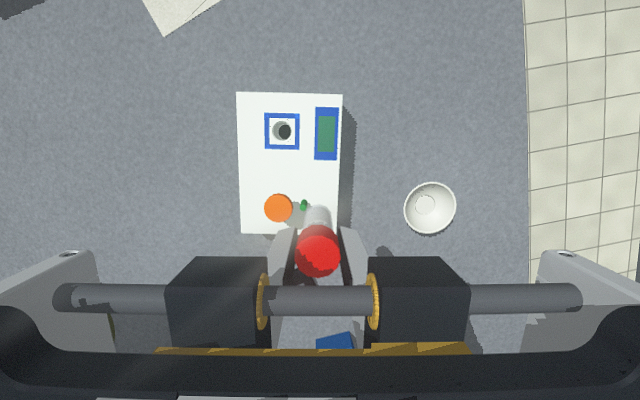

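Wrist view: the key is at (278,208), the green post at (304,205), and the well in its blue frame at (282,131). The vial is held upright with its cap at (318,250).

```bash
cat >> h.py <<'E'
def reader_feats(c,im,roi=None):
    hsv=cv2.cvtColor(im,cv2.COLOR_RGB2HSV); out={}
    org=((hsv[...,0]>=7)&(hsv[...,0]<18)&(hsv[...,1]>150)&(hsv[...,2]>90)).astype(np.uint8)
    blu=((hsv[...,0]>100)&(hsv[...,0]<125)&(hsv[...,1]>120)&(hsv[...,2]>60)).astype(np.uint8)
    for nm,m,z in(('key',org,.106),('blue',blu,.06)):
        for h in cv2.findContours(m,cv2.RETR_EXTERNAL,cv2.CHAIN_APPROX_NONE)[0]:
            if cv2.contourArea(h)<150: continue
            M=cv2.moments(h); u=(M['m10']/M['m00'],M['m01']/M['m00']); X=onz(c,u,z)
            if not(.45<X[0]<.65 and .05<X[1]<.4): continue
            W=np.array([onz(c,q[0],z)[:2] for q in h])*1000; r=cv2.minAreaRect(W.astype(np.float32))
            print(nm,np.round(u,1),X.round(4),'rect mm',np.round(r[0],1),np.round(r[1],1),round(r[2],1))
E
python3 - <<'E'
from h import *
o=ctrl.get_obs(); im=ctrl.camera('wrist'); c=cam('wrist',o)
reader_feats(c,im); 
R=Ro.from_euler('xyz',o['eef_rot']).as_matrix(); capz=o['ee_pos'][2]+.019
print('tcp',o['ee_pos']); redfit(c,im,capz)
for n in('scene','side'):
    i2=ctrl.camera(n); print(n); reader_feats(cam(n),i2); redfit(cam(n),i2,capz)
E
```

```text
key [277.5 207.9] [0.5253 0.1759 0.106 ] rect mm [525.2 176.3] [38.2 37.3] 79.1
blue [281.3 131. ] [0.5471 0.2769 0.06  ] rect mm [546.8 276.4] [49.8 49.8] 77.2
blue [325.5 133.3] [0.6093 0.2614 0.06  ] rect mm [609.2 260.2] [73.7 32.6] 77.4
tcp [0.58457408 0.19190604 0.29509833]
red [ 295  229   46   49 1664] xy [0.5841 0.19  ] model (294, 225, 49, 57) 2144.461574189132
scene
blue [414.7 213.8] [0.6454 0.1986 0.06  ] rect mm [644.9 195.5] [179.   17.8] 77.6
red [418  68   6  17  51] xy [0.5847 0.1793] model (410, 65, 21, 22) 346.04142042959575
side
key [379.  271.3] [0.5262 0.1796 0.106 ] rect mm [525.6 179.1] [37.  42.2] 31.2
blue [362.6 339.1] [0.5484 0.2774 0.06  ] rect mm [548.5 276.6] [49.9 49.1] 77.4
blue [324.  326.5] [0.6111 0.2625 0.06  ] rect mm [610.8 260.7] [73.7 32.1] 77.6
red [339 173  22  27 475] xy [0.5857 0.1941] model (338, 171, 24, 29) 549.0492116066162
```

```bash
python3 - <<'E'
from h import *
delta([.5475,.2768,.155],1.355)
E
```

```text
delta [ 2.55 -1.75  4.67] [-0.   -0.    0.25]
```

Call:
step_arm(plan=[[[0.6,-0.4,0.2,0,0,0.1],[1.3,-0.9,0.6,0,0,0.2],[2,-1.4,1.3,0,0,0.25],[2.4,-1.7,2.1,0,0,0.25],[2.55,-1.75,3,0,0,0.25],[2.55,-1.75,3.8,0,0,0.25],[2.55,-1.75,4.4,0,0,0.25],[2.55,-1.75,4.67,0,0,0.25]]])

```text
time_s: 8.08
ee_pos: [0.5465, 0.2767, 0.1523]
eef_rot: [-3.139, 0.002, 1.355]
force: [0.0, 0.4, 0.2]
grip_width: 0.0277
grip_force: 15.0
```

Call:
step_arm(plan=[[[0,0,0,0,0,0],[0,0,0,0,0,0],[0,0,0,0,0,0]]])

```text
time_s: 8.33
ee_pos: [0.5481, 0.2771, 0.1566]
eef_rot: [3.14, -0.001, 1.354]
force: [-0.2, 0.1, -0.1]
grip_width: 0.0275
grip_force: 15.0
```

```bash
python3 - <<'E'
from h import *
o=ctrl.get_obs(); im=ctrl.camera('wrist'); c=cam('wrist',o); capz=o['ee_pos'][2]+.019
print('tcp',o['ee_pos'],o['eef_rot']); reader_feats(c,im); redfit(c,im,capz)
T=[]
for n in('scene','side'):
    i2=ctrl.camera(n); print(n); cc=cam(n); reader_feats(cc,i2); redfit(cc,i2,capz)
    # overlay: expected vial outline and well circle
    a=np.linspace(0,2*np.pi,40); ring=lambda x,y,z,r:np.c_[x+r*np.cos(a),y+r*np.sin(a),0*a+z]
    x,y,z=o['ee_pos']; u=proj(cc,[[x,y,z]])[0]; x0,y0=int(u[0])-50,int(u[1])-40
    b=cv2.resize(np.ascontiguousarray(i2[y0:y0+90,x0:x0+95,::-1]),None,fx=4.2,fy=4.2,interpolation=cv2.INTER_CUBIC)
    for zz,r,col in((z+.030,.014,(0,255,255)),(z-.0594+.003,.012,(0,255,0))):
        cv2.polylines(b,[((proj(cc,ring(x,y,zz,r))-[x0,y0]+.5)*4.2*8).astype(int)],True,col,1,cv2.LINE_AA,3)
    cv2.polylines(b,[((proj(cc,ring(.5475,.2768,.06,.013))-[x0,y0]+.5)*4.2*8).astype(int)],True,(255,0,255),1,cv2.LINE_AA,3)
    T.append(b)
cv2.imwrite('pics/v4.png',np.hstack(T))
E
```

```text
tcp [0.54808772 0.27705826 0.15656208] [ 3.13981033e+00 -1.27051699e-03  1.35444922e+00]
key [316.7 326. ] [0.5237 0.1713 0.106 ] rect mm [523.1 169.5] [26.  37.5] 77.5
blue [314.1 192. ] [0.5474 0.2911 0.06  ] rect mm [548.7 282.1] [35.5 50.1] 77.6
blue [379.6 207.1] [0.6097 0.2613 0.06  ] rect mm [609.4 259.8] [73.4 33.4] 77.4
red [ 295  233   46   45 1554] xy [0.5474 0.2747] model (294, 226, 49, 57) 2143.2076209781226
scene
blue [413.9 213.8] [0.6452 0.1972 0.06  ] rect mm [644.7 195.5] [179.   18.3] 77.3
red [444 127   6  15  42] xy [0.5455 0.266 ] model (437, 124, 18, 19) 240.72119509160984
side
blue [363.6 344.4] [0.5467 0.2857 0.06  ] rect mm [548.6 276.6] [49.4 49.3] 78.0
blue [324.  326.5] [0.611  0.2625 0.06  ] rect mm [610.7 260.6] [73.9 32.1] 77.6
red [360 292  20  25 400] xy [0.5488 0.2783] model (358, 290, 23, 28) 474.67076526768506
```

View pics/v4.png

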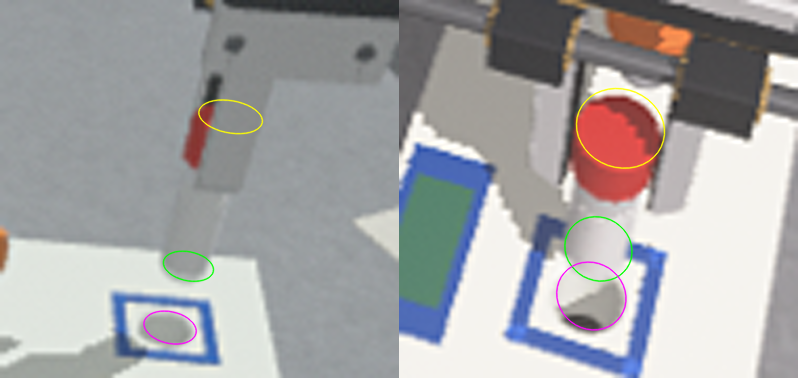

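The scene view (left) and side view (right) agree: the vial's foot matches its predicted ring at (187,265) and (598,248), and the well matches its ring at (170,327) and (591,296). The lateral alignment is good to about 1 mm, so I'll lower it.

Call:
step_arm(plan=[[[0,-0.01,0.4,0,0,0],[0,-0.01,0.8,0,0,0],[0,-0.01,1.1,0,0,0],[0,-0.01,1.3,0,0,0],[0,-0.01,1.4,0,0,0],[0,-0.01,1.5,0,0,0]]])

```text
time_s: 8.98
ee_pos: [0.5471, 0.2769, 0.1094]
eef_rot: [-3.141, 0.0, 1.355]
force: [-0.2, 0.2, -0.8]
grip_width: 0.0274
grip_force: 15.0
```

```bash
python3 - <<'E'
from h import *
o=ctrl.get_obs(); print(o['ee_pos'],o['eef_rot'],o['force'],o['joint_vel'].round(3)); delta([.5476,.2768,.0744],1.355)
E
```

```text
[0.54712199 0.27693689 0.10939311] [-3.14111915e+00  3.06958497e-04  1.35455776e+00] [-0.19529982  0.19298937 -0.78652319] [ 0.002  0.029  0.023  0.001 -0.066  0.001]
delta [-0.    0.02  1.17] [-0.  0. -0.]
```

Call:
step_arm(plan=[[[0,0,0.15,0,0,0],[0,0,0.3,0,0,0],[0,0,0.45,0,0,0],[0,0,0.6,0,0,0],[0,0,0.72,0,0,0],[0,0,0.84,0,0,0],[0,0,0.92,0,0,0],[0,0,1,0,0,0]]])

```text
time_s: 9.65
ee_pos: [0.5472, 0.277, 0.0797]
eef_rot: [-3.142, -0.0, 1.355]
force: [0.5, 0.4, -1.3]
grip_width: 0.0276
grip_force: 15.0
```

Call:
step_arm(plan=[[[0,0,0.04,0,0,0],[0,0,0.07,0,0,0],[0,0,0.07,0,0,0],[0,0,0.07,0,0,0]]])

```text
time_s: 9.98
ee_pos: [0.5472, 0.277, 0.078]
eef_rot: [3.142, -0.0, 1.355]
force: [0.1, 0.2, -1.0]
grip_width: 0.0273
grip_force: 15.0
```

Call:
step_arm(plan=[[[0,0,0.04,0,0,0],[0,0,0.08,0,0,0],[0,0,0.08,0,0,0],[0,0,0.08,0,0,0]]])

```text
time_s: 10.32
ee_pos: [0.5472, 0.277, 0.0755]
eef_rot: [-3.142, 0.0, 1.355]
force: [-0.6, 0.3, -0.6]
grip_width: 0.0274
grip_force: 15.0
```

Call:
step_arm(plan=[[[0,0,0.03,0,0,0],[0,0,0.03,0,0,0],[0,0,0.03,0,0,0]]])

```text
time_s: 10.57
ee_pos: [0.5472, 0.277, 0.0746]
eef_rot: [3.142, 0.0, 1.355]
force: [0.2, 0.1, -0.6]
grip_width: 0.0279
grip_force: 15.0
```

Call:
step_arm(plan=[[[0,0,0.02,0,0,0],[0,0,0.03,0,0,0],[0,0,0.03,0,0,0]]])

```text
time_s: 10.82
ee_pos: [0.5474, 0.2772, 0.0744]
eef_rot: [3.141, -0.001, 1.355]
force: [-0.9, 0.2, 5.9]
grip_width: 0.0276
grip_force: 15.0
```

Call:
step_arm(plan=[[[0,0,0.02,0,0,0],[0,0,0.03,0,0,0],[0,0,0.03,0,0,0]]])

```text
time_s: 11.07
ee_pos: [0.5477, 0.2773, 0.0743]
eef_rot: [3.14, -0.001, 1.355]
force: [-1.7, -0.7, 11.9]
grip_width: 0.0276
grip_force: 15.0
```

Call:
step_arm(plan=[[[0,0,-0.04,0,0,0],[0,0,-0.04,0,0,0]]])

```text
time_s: 11.23
ee_pos: [0.5473, 0.277, 0.0743]
eef_rot: [3.141, -0.0, 1.355]
force: [-0.5, 0.9, 5.7]
grip_width: 0.0277
grip_force: 15.0
```

Call:
step_arm(plan=[[[0,0,0,0,0,0],[0,0,0,0,0,0],[0,0,0,0,0,0],[0,0,0,0,0,0],[0,0,0,0,0,0],[0,0,0,0,0,0]]], grip=0.6)

```text
time_s: 11.73
ee_pos: [0.5472, 0.277, 0.0739]
eef_rot: [-3.142, 0.0, 1.355]
force: [0.3, 0.6, 0.4]
grip_width: 0.0561
grip_force: 0.0
```

Call:
step_arm(plan=[[[0,0,-0.3,0,0,0],[0,0,-0.8,0,0,0],[0,0,-1.5,0,0,0],[0,0,-2.3,0,0,0],[0,0,-3,0,0,0],[0,0,-3.5,0,0,0],[0,0,-3.7,0,0,0],[0,0,-3.7,0,0,0]]])

```text
time_s: 12.4
ee_pos: [0.5476, 0.2772, 0.1868]
eef_rot: [3.139, -0.002, 1.355]
force: [-0.7, 0.1, 0.3]
grip_width: 0.0563
grip_force: 0.0
```

```bash
python3 - <<'E'
from h import *
o=ctrl.get_obs(); print(o['ee_pos'],o['force'],o['grip_width']); im=save('wrist','w5'); c=cam('wrist',o)
redfit(c,im,.092); reader_feats(c,im)
for n in('side','scene'): i=save(n,n+'5'); redfit(cam(n),i,.092); reader_feats(cam(n),i)
delta([.5255,.1755,.20],1.355)
E
```

```text
[0.54762951 0.27715392 0.18680216] [-0.67114039  0.09718968  0.25992646] 0.056298658041214165
red [304 192  26  22 344] xy [0.5457 0.2819] model (300, 186, 30, 32) 722.0468489429913
blue [314.1 188.8] [0.5462 0.2892 0.06  ] rect mm [547.2 277.3] [47.4 49.3] 78.1
blue [374.4 198.8] [0.6103 0.2632 0.06  ] rect mm [609.3 259.9] [72.3 33.1] 77.4
red [356 320  18  22 302] xy [0.5477 0.2771] model (355, 317, 20, 26) 378.555815290194
blue [364.  345.5] [0.546  0.2875 0.06  ] rect mm [548.5 276.5] [49.3 49.1] 77.4
blue [324.  326.5] [0.6111 0.2625 0.06  ] rect mm [610.8 260.7] [73.7 32.1] 77.6
red [435 161  14  15 159] xy [0.5476 0.2748] model (433, 159, 17, 18) 208.08721037511714
blue [414.1 213.8] [0.6453 0.1975 0.06  ] rect mm [645.  195.5] [179.  18.] 77.6
delta [-3.45  0.03 -0.54] [-0.01  0.01 -0.  ]
```

View pics/w5.png

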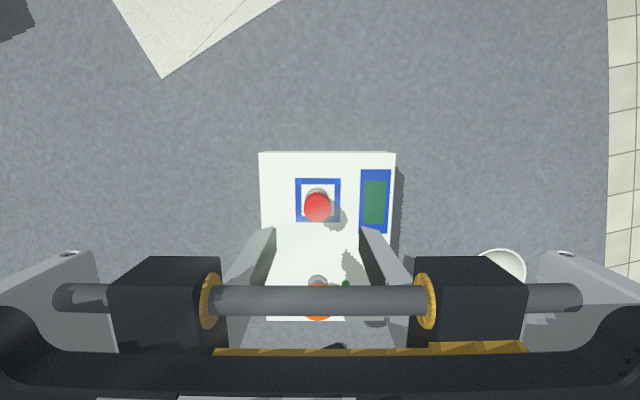

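The vial stands seated in the well with its cap at (317,207), released. The side view puts it at (0.5477, 0.2771), in line with a fully seated height. Next I'll close the fingers and move over the key.

Call:
step_arm(plan=[[[-0.4,0,-0.3,0,0,0],[-1.1,0,-0.5,0,0,0],[-1.9,0,-0.5,0,0,0],[-2.7,0,-0.5,0,0,0],[-3.2,0,-0.5,0,0,0],[-3.45,0.03,-0.5,0,0,0],[-3.45,0.03,-0.5,0,0,0],[-3.45,0.03,-0.5,0,0,0]]], grip=0)

```text
time_s: 13.22
ee_pos: [0.526, 0.1759, 0.2001]
eef_rot: [3.142, -0.0, 1.354]
force: [0.3, 0.5, 0.4]
grip_width: 0.0064
grip_force: 0.0
```

```bash
python3 - <<'E'
from h import *
o=ctrl.get_obs(); print(o['ee_pos'],o['force'],o['grip_width'],o['grip_force'])
n='side'; i=save(n,n+'6'); reader_feats(cam(n),i)
o=ctrl.get_obs();im=save('wrist','w6'); reader_feats(cam('wrist',o),im)
delta([.5254,.1755,.11],1.355)
E
```

```text
[0.52602357 0.175867   0.20008526] [0.28053772 0.52932675 0.36853674] 0.006430857118419101 0.0
key [379.  271.4] [0.5262 0.1797 0.106 ] rect mm [525.7 179. ] [37.3 41.7] 34.5
blue [364.  345.3] [0.546  0.2872 0.06  ] rect mm [548.6 276.6] [49.4 49.3] 78.0
blue [324.  326.5] [0.6111 0.2625 0.06  ] rect mm [610.8 260.7] [73.7 32.1] 77.6
key [314.4 200. ] [0.5238 0.1826 0.106 ] rect mm [523.1 183.6] [37.5 23.2] 10.5
blue [313.7 100.2] [0.5445 0.2818 0.06  ] rect mm [547.1 276.2] [49.2 50.1] 77.6
blue [375.8 106. ] [0.6097 0.2614 0.06  ] rect mm [609.7 260.5] [73.7 33.4] 77.5
delta [-0.03 -0.01  3.  ] [-0. -0.  0.]
```

Call:
step_arm(plan=[[[0,0,0.6,0,0,0],[0,0,1.3,0,0,0],[0,0,1.9,0,0,0],[0,0,2.4,0,0,0],[0,0,2.7,0,0,0],[0,0,2.8,0,0,0],[0,0,2.8,0,0,0],[0,0,2.8,0,0,0]]])

```text
time_s: 13.98
ee_pos: [0.5262, 0.176, 0.1167]
eef_rot: [3.141, -0.0, 1.355]
force: [0.5, 0.2, -0.4]
grip_width: 0.0003
grip_force: 0.0
```

Call:
step_arm(plan=[[[0,0,0.1,0,0,0],[0,0,0.2,0,0,0],[0,0,0.3,0,0,0],[0,0,0.3,0,0,0]]])

```text
time_s: 14.32
ee_pos: [0.5256, 0.1756, 0.1065]
eef_rot: [-3.141, 0.0, 1.355]
force: [-0.1, 0.0, -0.3]
grip_width: 0.0007
grip_force: 0.0
```

Call:
step_arm(plan=[[[0,0,0.08,0,0,0],[0,0,0.16,0,0,0],[0,0,0.24,0,0,0],[0,0,0.24,0,0,0],[0,0,0.24,0,0,0],[0,0,0.24,0,0,0]]])

```text
time_s: 14.82
ee_pos: [0.5259, 0.1757, 0.1001]
eef_rot: [3.141, -0.0, 1.355]
force: [-2.3, -1.2, 6.1]
grip_width: 0.0003
grip_force: 2.9
```

```bash
python3 - <<'E'
from h import *
for k in range(3): o=ctrl.get_obs(); print(o['ee_pos'],o['force']); ctrl.camera('side')
E
```

```text
[0.52591344 0.17571538 0.10005635] [-2.29177867 -1.19218955  6.13351269]
[0.52591125 0.17570969 0.10007513] [-3.07889856 -0.5331119   6.2786855 ]
[0.52592905 0.17571565 0.10009111] [-1.76730643 -0.15413304  6.28911667]
```

Call:
step_arm(plan=[[[0,0,0.05,0,0,0],[0,0,0.1,0,0,0],[0,0,0.14,0,0,0],[0,0,0.14,0,0,0],[0,0,0.14,0,0,0],[0,0,0.14,0,0,0]]])

```text
time_s: 15.47
ee_pos: [0.526, 0.1757, 0.096]
eef_rot: [3.141, -0.0, 1.355]
force: [-3.0, -1.4, 7.4]
grip_width: 0.0006
grip_force: 3.9
```

```bash
python3 - <<'E'
from h import *
for k in range(3): o=ctrl.get_obs(); print(o['ee_pos'],o['force']); i=ctrl.camera('side')
T=[]
for n in('scene','side'):
    i=ctrl.camera(n); c=cam(n); u=proj(c,[[.535,.20,.096]])[0].astype(int); x0,y0=u[0]-40,u[1]-40
    T.append(cv2.resize(i[y0:y0+90,x0:x0+95,::-1],None,fx=4.2,fy=4.2,interpolation=cv2.INTER_CUBIC)); 
cv2.imwrite('pics/v7.png',np.hstack(T)); redfit(cam('side'),i,.092)
E
```

```text
[0.5259592  0.17573286 0.09604683] [-2.98493143 -1.36135904  7.4459194 ]
[0.5259533  0.17570987 0.09606145] [-3.52725804 -0.681957    8.02810605]
[0.52597163 0.17571783 0.09607755] [-4.05863514 -1.17872268  7.42023267]
red [356 320  18  22 299] xy [0.5477 0.2769] model (355, 317, 20, 26) 378.40711166569963
```

View pics/v7.png

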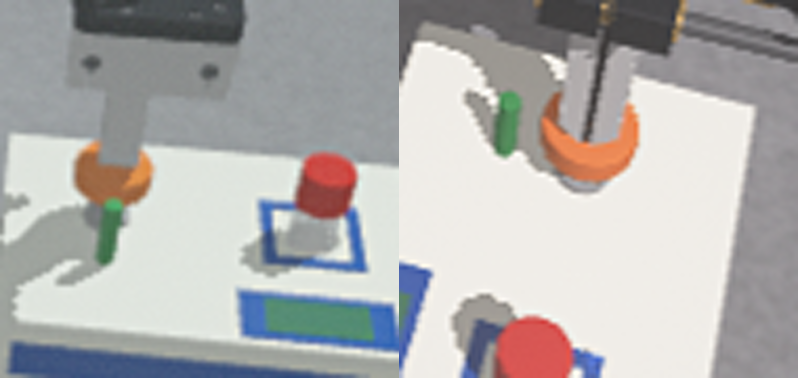

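The closed fingers press the middle of the key at (113,170) in the left view and (590,135) in the right. The fingertips are at 96.1 mm with about 7.5 to 8 N, which is half travel. The vial stands seated in the well.

```bash
python3 -c "
from station import ctrl
print(ctrl.hand_in())"
```

```text
the job is handed in; nothing more can be done
None
```

I loaded the red-capped vial fully into the reader's well and let go of it, then handed the job in with the closed fingers still holding the orange key at about half travel (fingertips at 96 mm, about 8 N).

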